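Reset the preload collar of a polishing spindle

TASK

The brass collar on the little green polishing spindle has been locked too far from its spring. Loosen the red wing screw on the collar, slide the collar along the shaft against the sprung copper sleeve until it presses on it with about 10 N (never more than 20 N), and tighten the wing screw again as far as you found it, so that the collar stays there and keeps the spring loaded when you let go. Do not disturb the tape roll, steel block and file lying around.

Things in the scene. Friction and masses are not known exactly. Their poses are not given: they have to be found in the camera images.
- spindle: Green spindle stand fixed to the bench: base plate 70 x 230 x 12 mm with two bearing blocks (74 mm high) at y = -100 and y = +100 mm, carrying a fixed steel shaft of 16 mm diameter along its y axis, 55 mm above the bench. Origin: centre of the underside, on the bench. Axes: y along the shaft from the tapered bare nose (-y end) to the spring (+y end), z up. It stands at a different place and yaw each time.
- shaft_collar: Knurled brass collar, 36 mm diameter, 22 mm long along y, on the shaft. Origin: its centre, on the shaft's axis; axes parallel to the spindle's. Keyed: it only slides along y. With its screw tight (near 0 rad) it holds more than 20 N; loose (above 0.9 rad) it slides with 1 to 2 N. Moving the gripped wing along y carries the collar with it. Its +y face lies 11 mm from its origin.
- wing (a point): Centre of the red wing of the set screw on top of the collar: an upright plate 30 mm long, 8 mm thick, 24 mm high, 49 mm above the shaft's axis, i.e. 104 mm above the bench; 12 mm of plate above and below this point; everything else of the spindle is lower than 82 mm. The point's x axis runs along the plate's 30 mm length, y across its 8 mm thickness, z up, along the screw's axis. Pinch it across its thickness from above.
- set_screw (a joint): Turn of the wing screw in rad: 0 is tight, grows as it is turned counter-clockwise seen from above (loosening). At the start it is tight, between 0 and 0.2. From 0.9 on it is loose; below 1.0 its grip on the shaft grows steadily as it is turned back towards 0, and below 0.35 it counts as tight. Range -0.35 to 2.4; turning takes about 0.1 N m.
- thrust_bush: Sprung bush near the +y block: dark steel flange 35 mm diameter, 6 mm thick, pushed along +y against a spring of 5 N per mm (unloaded as found, at most 8 mm of travel). Origin: on the shaft's axis at the flange's -y face. A copper sleeve, 25 mm diameter, stands out 4 to 36 mm from that face towards the collar; how far differs each time and is not measured. The collar presses on the sleeve's end.
- masking_tape: Bystander: roll of cream masking tape lying flat, 70 mm diameter, 20 mm high. Origin: underside centre.
- bench_block: Bystander: grey steel block 65 x 65 x 21 mm. Origin: underside centre.
- file_2: Bystander: file with a wooden handle, 180 mm long along its y, 15 mm thick, lying on the bench. Origin: under its middle.

How it is judged (in metres and radians):
On the way, in this order (a step that is already met when the one before it is completed fails the run):
1. the wing screw is loosened (value of joint set_screw above 0.9 rad), for 0.1 s.
2. with the screw loose, the collar is pushed against the sprung sleeve with 6 to 15 N (value of joint set_screw above 0.7 rad and contact force between shaft_collar and thrust_bush between 6 and 15 N), for 0.2 s.
At the end, for the whole second after the job is handed in: The wing screw is tight again (below 0.35 rad) and the released, resting collar presses on the sprung sleeve with 6 to 15 N (value of joint set_screw below 0.35 rad and contact force between shaft_collar and thrust_bush between 6 and 15 N and linear speed of shaft_collar below 0.005 m/s); the robot touches nothing.
It fails at once if the collar presses on the sprung bush with more than 20 N (contact force between shaft_collar and thrust_bush above 20 N).
It fails at once if the tape roll, steel block or file is moved by more than 20 mm (distance of any of masking_tape, bench_block, file_2 from where it was at the start of the episode above 0.02 m).
It also fails if it takes over 58 s, if anything falls off the work surface, if the arm or the gripper's body presses on something with over 40 N, if the wrist force passes 120 N, or if a joint passes its speed limit or range.

ROBOT

A 6-joint arm with a two-finger parallel gripper is mounted at the origin on a cart in front of the work surface, level with it; the furniture and walls round the work are solid. World frame = base frame: x ahead of the robot, y to its left, z up, the work surface at z = 0. Lengths are in m, angles in degrees, forces in N, time in s.
With the tool pointing down it reaches from about 0.4 to 0.825 m from the base axis. Payload 7 kg.
Tool frame: the origin (TCP) lies midway between the tips of the shut fingers; the grasp point (between the pads) lies 19 mm behind it; z points along the fingers, x is the direction in which the jaws open and shut, and the axes are right-handed (so a half turn about z gives the same grasp; the last joint's range is limited). The gripper opens to 88 mm and grips with 3 to 60 N. Pads are 19 mm wide; open, the fingers measure 130 mm over their backs; the gripper's body (78 mm by 193 mm) begins 47 mm behind the grasp point.
Start: joints at [87.324, 20.546, 0.682, 0, -70.136, -16.507], TCP at [0.222, 0.637, 0.227] pointing down, gripper open.
Joint ranges: [-176.03, 176.03], [-82.01, 121.73], [-58.28, 71.71], [-173.87, 95.51], [-174.79, -0.11], [-173.66, 173.66]. Speed limits (degrees/s): [136.94, 136.94, 172.46, 180, 180, 180].

INTERFACE

Orientations are given as [roll, pitch, yaw] about the fixed x, y, z axes, in that order (R = Rz(yaw) Ry(pitch) Rx(roll)).
In Python, from plant import ctrl, vision, nets gives the robot as it stands.
- The arm moves only by the shell command python3 -m jog 'ROWS'. ROWS is text: rows parted by semicolons, each of 7 numbers parted by spaces: the turn, a rotation vector about the tool's x, y, z in units of 0.1 rad (1.0 is 0.1 rad), then the shift along the tool's x, y, z in units of 4 cm (1.0 is 4 cm), then the opening, from -1 (shut) to 1 (fully open). In form: rx ry rz x y z jaw; .... A call has 1 to 8 rows; each row shifts and turns the commanded pose from where the row before left it, along the tool's axes as they then stand; what a row does not reach is not made up. A row lasts 1/8 s, in which the tool goes at most 62.5 mm and 10.7 degrees, less where a joint would pass 70% of its speed; a pose out of reach is approached as far as the arm can. A call with a number of a shift or a turn outside -1 to 1 is refused whole. A call with a gripper value outside its range is refused whole. The fingers move at their own pace and stop on an object; the grip force is fixed at half the most. Time passes only in rows, so rows that do not move let the fingers close. It gives the time, the measured TCP pose, the force and the opening at its end, in the units of the state.
- ctrl.get_obs(): the state, without advancing time (a new reading comes with each control period).
- vision.snapshot(name): name is "side" or "top" or "wrist"; returns (picture, depth): 400x640x3 uint8, red, green, blue; 400x640 float32, m along the optical axis (not along the pixel's ray), 0 where there is no reading.
- vision.camera_info(name): a dict with "camera_matrix" (3x3 intrinsics, pixels), "camera_from_world" (4x4, takes a point from world to camera coordinates); the wrist camera has in their place "tool_from_camera" (4x4, takes a point from camera to tool coordinates, whose origin is the TCP and whose axes are the tool frame's). Camera axes: x right, y down, z forward; pixel columns grow to the right and rows downward; lengths in m; the calibration is good to about 2 mm. The wrist camera is an equidistant fisheye: a pixel r from the principal point sees the ray r / f radians off the axis. A picture is of the moment at which its call begins: read the wrist's pose just before it. camera_info takes no time and is no camera call.
- ctrl.close_job(): hands the job in, once; it reports no verdict.
Trained networks look in the newest picture that a camera, given by its name, has taken for a name from the list of things; names that differ only in an ending like _2 or _b are one class to them, and where a whole thing is asked for, a point or a joint stands for the part that bears it (a point fixed in the world has none). Each returns a list of dicts, best first, with "score" (0 to 1); they miss things now and then, are a little off and sometimes report something else, mostly with a low value. They report only what shows in the picture. A call takes as long as a camera call.
- nets.boxes_of(target, camera): "location" ([x, y, z] in m, in world coordinates, good to about 4 mm: the middle of the surface that is visible of it).
The state is a dict: "clock": time; "joint_pos": joint angles; "qvel": joint speeds; "tau": joint torques, N m; "tool_pos": TCP position; "orientation": TCP orientation; "force": force on the tool from outside, world axes, zero at the start; "moment": the same for the moment, N m; "opening": finger opening in m.
Only numpy, scipy, OpenCV 4.12 (cv2) and the standard library are available. Lean on these libraries where they do the work, as an engineer would, in place of code of your own. Each camera call takes 0.05 s, during which the arm holds its last target.

## Working session

There is one attempt and no reset: what is moved stays moved. The work goes in short steps, Python scripts to look and compute and a shell command to move; the robot and the scene stay as the last step left them, time stands still between calls to the robot, and variables do not carry over. Pictures are saved under pics/ and viewed, and the job is handed in when it is done.

```bash
ls; mkdir -p pics; python3 - <<'E'
from plant import ctrl, vision, nets
import cv2, numpy as np
print(ctrl.get_obs())
for c in ["side","top","wrist"]:
    p,d=vision.snapshot(c); cv2.imwrite(f"pics/{c}0.png",p[:,:,::-1]); np.savez(f"pics/{c}0.npz",p=p,d=d)
    print(c,vision.camera_info(c))
    for n in ["shaft_collar","wing","thrust_bush","spindle","masking_tape","bench_block","file_2"]:
        try:
            print(n,[(np.round(r["location"],3).tolist(),round(r["score"],2)) for r in nets.boxes_of(n,c)[:3]])
        except Exception as e: print(n,e)
print(ctrl.get_obs()["clock"])
E
```

```text
pics
{'clock': 0.0, 'joint_pos': array([ 8.73233127e+01,  2.05929867e+01,  6.33306950e-01, -1.98280392e-02,
       -7.01360276e+01, -1.65077026e+01]), 'qvel': array([ 0.03591545,  0.05719612, -0.03308695,  0.08578737,  0.02054811,
       -0.0275731 ]), 'tau': array([ 8.00305043e-04, -5.82725143e+01,  2.93046194e+01,  6.99711487e+00,
        7.08613690e-03, -1.62446686e-04]), 'tool_pos': array([0.22166862, 0.63704095, 0.22560255]), 'orientation': array([-1.79990674e+02, -9.70591153e-02, -1.09191151e+02]), 'force': array([-0.542977  , -0.38198536,  0.46465546]), 'moment': array([ 0.0246146 ,  0.05887246, -0.03036206]), 'opening': 0.0874884512409099}
side {'camera_matrix': array([[474.5311802 ,   0.        , 320.52048727],
       [  0.        , 474.5311802 , 206.78403327],
       [  0.        ,   0.        ,   1.        ]]), 'camera_from_world': array([[-0.99971638, -0.02367739,  0.00255837,  0.53804146],
       [-0.01180836,  0.3995328 , -0.91664284,  0.21286473],
       [ 0.02068156, -0.91641307, -0.39969908,  0.82046538],
       [ 0.        ,  0.        ,  0.        ,  1.        ]])}
[... 1004 characters left out ...]
8, -0.306, 0.073], 0.74)]
file_2 [([0.523, -0.57, 0.012], 0.83)]
wrist {'camera_matrix': array([[309.70691629,   0.        , 316.68096067],
       [  0.        , 309.70691629, 202.5166612 ],
       [  0.        ,   0.        ,   1.        ]]), 'tool_from_camera': array([[ 9.99999943e-01, -1.34737502e-04, -3.10766778e-04,
         6.94284536e-04],
       [ 2.20551573e-04,  9.55343304e-01,  2.95498092e-01,
        -8.10516255e-02],
       [ 2.57074286e-04, -2.95498144e-01,  9.55343279e-01,
        -1.56845103e-01],
       [ 0.00000000e+00,  0.00000000e+00,  0.00000000e+00,
         1.00000000e+00]])}
shaft_collar []
wing []
thrust_bush []
spindle []
masking_tape []
bench_block []
file_2 []
1.2
```

View images.

View pics/side0.png

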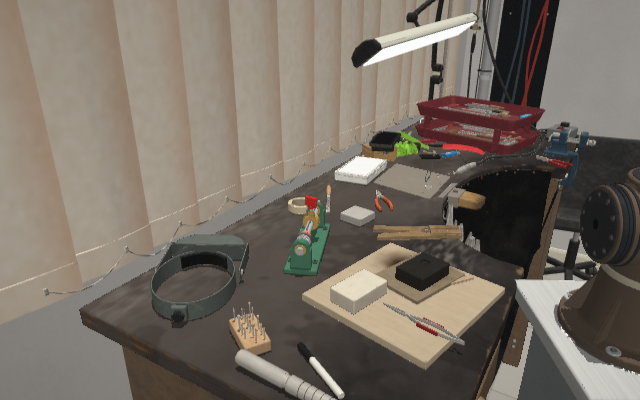

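View pics/top0.png

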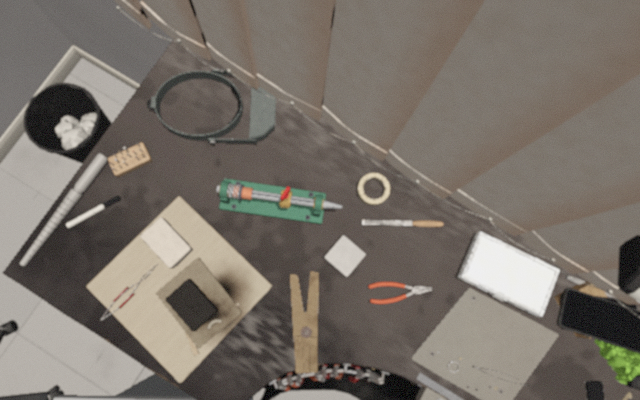

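```bash
cat > h.py <<'E'
import numpy as np,cv2
from plant import vision
def cloud(c,d):
    i=vision.camera_info(c);K=i["camera_matrix"];T=np.linalg.inv(i["camera_from_world"])
    v,u=np.mgrid[:d.shape[0],:d.shape[1]]
    P=np.stack([(u-K[0,2])/K[0,0]*d,(v-K[1,2])/K[1,1]*d,d],-1)
    return P@T[:3,:3].T+T[:3,3]
def proj(c,X):
    i=vision.camera_info(c);T=i["camera_from_world"];q=(T[:3,:3]@np.asarray(X).T).T+T[:3,3]
    q=q@i["camera_matrix"].T
    return q[:,:2]/q[:,2:]
E
python3 - <<'E'
from h import *
for c in ["top","side"]:
    z=np.load(f"pics/{c}0.npz");p,d=z["p"],z["d"];W=cloud(c,d)
    hsv=cv2.cvtColor(p,cv2.COLOR_RGB2HSV)
    box=(W[...,0]>.45)&(W[...,0]<.68)&(W[...,1]>-.46)&(W[...,1]<-.1)&(d>0)
    g=(hsv[...,0]>60)&(hsv[...,0]<95)&(hsv[...,1]>90)&box
    r=((hsv[...,0]<6)|(hsv[...,0]>174))&(hsv[...,1]>170)&box&(W[...,2]>.07)
    pl=g&(W[...,2]<.025)
    X=W[pl][:,:2].astype(np.float32)
    (cx,cy),(w,h),a=cv2.minAreaRect(X*1000)
    print(c,"plate",cx,cy,w,h,a,pl.sum(),np.median(W[pl][:,2]))
    R=W[r];print("red",r.sum(),np.median(R,0),R.min(0),R.max(0))
    (q)=cv2.minAreaRect((R[:,:2]*1000).astype(np.float32));print(q)
    if c=="top":crop=p[160:240,190:360]
    else:crop=p[170:290,270:350]
    cv2.imwrite(f"pics/{c}crop.png",cv2.resize(crop[:,:,::-1],None,fx=4.6,fy=4.6,interpolation=cv2.INTER_CUBIC))
E
```

```text
top plate 560.0841674804688 -284.353759765625 163.27244567871094 15.808079719543457 81.01756286621094 29 0.011333086025094308
red 37 [ 0.5658563  -0.30786271  0.11332504] [ 0.55353522 -0.31206133  0.09043636] [ 0.57926032 -0.30053776  0.1171075 ]
((566.2522583007812, -306.5308532714844), (5.475070476531982, 27.915042877197266), 63.00252151489258)
side plate 571.59375 -269.18389892578125 224.58981323242188 68.67193603515625 83.12249755859375 808 0.01351506651059553
red 117 [ 0.56702638 -0.30101849  0.10619371] [ 0.55557324 -0.31165795  0.09096728] [ 0.58096632 -0.29429168  0.11803367]
((569.26416015625, -302.0445556640625), (8.686418533325195, 29.806015014648438), 60.84566116333008)
```

View pics/topcrop.png

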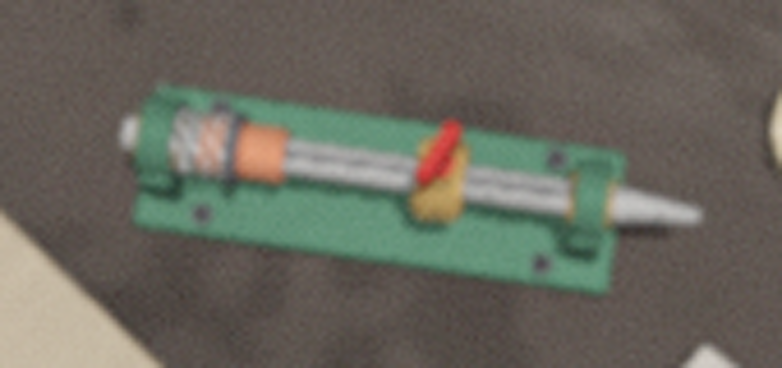

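View pics/sidecrop.png

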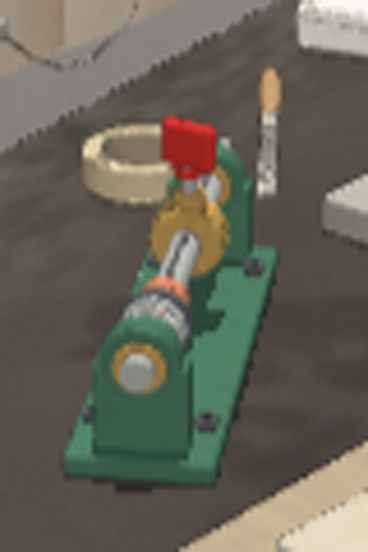

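```bash
python3 - <<'E'
from h import *
z=np.load("pics/top0.npz");W=cloud("top",z["d"]);ok=z["d"]>0
for y in np.arange(-.45,.75,.1):
    print(round(y,2),[round(float(np.percentile(W[ok&(abs(W[...,0]-x)<.05)&(abs(W[...,1]-y)<.05)][:,2],99)),3) if (ok&(abs(W[...,0]-x)<.05)&(abs(W[...,1]-y)<.05)).sum()>5 else None for x in np.arange(.15,.8,.1)])
E
python3 -m jog '0 0 0 0.8 -1 0 1; 0 0 0 0.8 -1 0 1; 0 0 0 0.8 -1 0 1; 0 0 0 0.8 -1 0 1'
```

```text
-0.45 [-0.014, 0.006, 0.008, 0.023, 0.058, 0.594, 0.532]
-0.35 [0.014, 0.016, 0.013, 0.018, 0.114, 0.003, 0.487]
-0.25 [0.002, 0.003, 0.025, 0.018, 0.072, 0.013, 0.414]
-0.15 [0.016, 0.051, 0.055, 0.046, 0.072, 0.026, 0.036]
-0.05 [0.017, 0.019, 0.054, 0.051, 0.048, 0.003, 0.036]
0.05 [-0.001, 0.017, 0.024, 0.019, 0.011, 0.046, 0.03]
0.15 [0.001, 0.002, 0.014, 0.006, 0.025, 0.028, 0.002]
0.25 [None, None, 0.003, 0.017, 0.018, None, None]
0.35 [-0.891, None, None, None, None, None, None]
0.45 [-0.891, -0.896, None, None, None, None, None]
0.55 [-0.892, -0.89, None, None, None, None, None]
0.65 [-0.89, -0.89, -0.892, None, None, None, -0.889]
clock: 1.7
tool_pos: [0.3315, 0.4626, 0.2268]
orientation: [-180.0, 0.0, -109.2]
force: [1.8, -0.2, 0.2]
opening: 0.0877
```

```bash
python3 -m jog '0 0 0 0.8 -1 0 1; 0 0 0 0.8 -1 0 1; 0 0 0 0.8 -1 0 1; 0 0 0 0.8 -1 0 1; 0 0 0 1 -.6 0 1; 0 0 0 1 -.6 0 1; 0 0 0 1 -.6 0 1; 0 0 0 1 -.6 0 1'
python3 -m jog '0 0 0 1 -.6 0 1; 0 0 0 1 -.6 0 1; 0 0 0 1 -.6 0 1; 0 0 0 1 -.6 0 1; 0 0 0 1 -.6 0 1;0 0 0 1 -.6 0 1;0 0 0 1 -.6 0 1'
```

```text
clock: 2.7
tool_pos: [0.4782, 0.1065, 0.2269]
orientation: [-180.0, 0.0, -109.2]
force: [0.9, 0.8, 0.2]
opening: 0.0877
clock: 3.58
tool_pos: [0.5449, -0.2134, 0.2268]
orientation: [-180.0, 0.0, -109.2]
force: [0.6, 0.7, 0.5]
opening: 0.0873
```

```bash
python3 -m jog '0 0 0 1 -.63 0 1; 0 0 0 1 -.63 0 1; 0 0 0.8 0 0 0.3 1; 0 0 0.8 0 0 0.3 1; 0 0 0 0 0 0 1;0 0 0 0 0 0 1'
python3 - <<'E'
from plant import ctrl,vision,nets
from h import *
o=ctrl.get_obs();p,d=vision.snapshot("wrist")
print(o["tool_pos"],o["orientation"],o["joint_pos"],o["force"],o["moment"])
for n in ["wing","thrust_bush","shaft_collar"]: print(n,nets.boxes_of(n,"wrist")[:2])
p2,d2=vision.snapshot("top"); print("top wing",nets.boxes_of("wing","top")[:1])
np.savez("pics/w1.npz",p=p,d=d,pos=o["tool_pos"],rpy=o["orientation"])
cv2.imwrite("pics/w1.png",p[:,:,::-1]);cv2.imwrite("pics/t1.png",p2[:,:,::-1])
E
```

```text
clock: 4.32
tool_pos: [0.5663, -0.3039, 0.2032]
orientation: [-180.0, -0.0, -118.2]
force: [0.6, 0.6, 0.2]
opening: 0.0874
[ 0.56627503 -0.30388842  0.20316538] [-1.79961252e+02 -3.42068758e-03 -1.18233110e+02] [-1.08465672e+01  1.83682325e+01 -5.63573268e+00  1.62526300e-02
 -6.59600803e+01  7.26068417e+01] [0.57270867 0.57933701 0.22312017] [ 0.00995521 -0.03071874  0.02259865]
wing [{'location': [0.5687, -0.3057, 0.1141], 'score': 0.87}]
thrust_bush [{'location': [0.5807, -0.2171, 0.0666], 'score': 0.97}]
shaft_collar [{'location': [0.5774, -0.3104, 0.0745], 'score': 0.96}]
top wing []
```

View pics/w1.png

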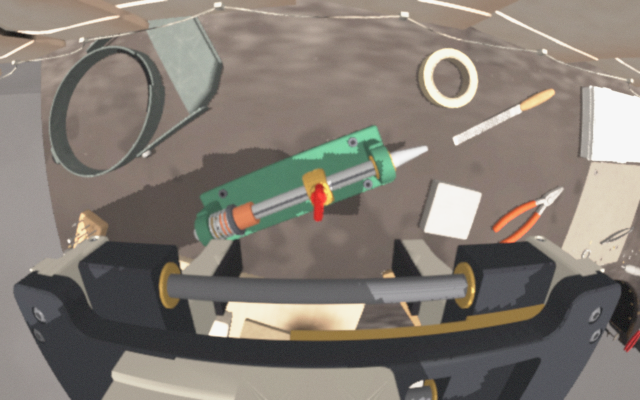

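```bash
cat >> h.py <<'E'
from scipy.spatial.transform import Rotation as Ro
def wcloud(d,pos,rpy):
    i=vision.camera_info("wrist");K=i["camera_matrix"];T=i["tool_from_camera"]
    v,u=np.mgrid[:d.shape[0],:d.shape[1]].astype(float)
    x=u-K[0,2];y=v-K[1,2];r=np.hypot(x,y)+1e-9;th=r/K[0,0];t=np.tan(th)
    P=np.stack([x/r*t*d,y/r*t*d,d],-1)
    P=P@T[:3,:3].T+T[:3,3]
    return P@Ro.from_euler("xyz",rpy,degrees=True).as_matrix().T+np.asarray(pos)
def analyse(p,W,ok):
    hsv=cv2.cvtColor(p,cv2.COLOR_RGB2HSV).astype(int);H,S,V=hsv[...,0],hsv[...,1],hsv[...,2]
    box=ok&(W[...,0]>.45)&(W[...,0]<.68)&(W[...,1]>-.46)&(W[...,1]<-.1)
    g=(H>60)&(H<95)&(S>90)&box
    pl=g&(W[...,2]<.02)&(W[...,2]>.004)
    q=cv2.minAreaRect((W[pl][:,:2]*1000).astype(np.float32));print("plate",q,pl.sum(),np.median(W[pl][:,2]))
    red=((H<5)|(H>175))&(S>150)&box&(W[...,2]>.085)
    R=W[red];print("red",red.sum(),R.min(0).round(4),R.max(0).round(4))
    t=R[R[:,2]>np.percentile(R[:,2],95)-.004];print(" top",len(t),t.mean(0),cv2.minAreaRect((t[:,:2]*1000).astype(np.float32)))
    return hsv,box,red
E
python3 - <<'E'
from h import *
z=np.load("pics/w1.npz");p=z["p"];W=wcloud(z["d"],z["pos"],z["rpy"])
hsv,box,red=analyse(p,W,z["d"]>0)
H,S=hsv[...,0],hsv[...,1]
yaw=np.deg2rad(-6.9)
ax=np.array([-np.sin(yaw),np.cos(yaw)])
s=(W[...,:2]-[.5695,-.305])@ax
l=(W[...,:2]-[.5695,-.305])@np.array([np.cos(yaw),np.sin(yaw)])
m=box&(W[...,2]>.045)&(abs(l)<.02)
for n,mm in dict(copper=(H>=5)&(H<=12)&(S>120),brass=(H>15)&(H<28)&(S>110)).items():
    q=m&mm;print(n,q.sum(),np.percentile(s[q],[0,2,5,50,95,98,100]).round(4),"lat",np.median(l[q]).round(4),"zmax",W[q][:,2].max().round(4))
# profile along shaft of max height & median hue
for a in np.arange(-.13,.17,.006):
    q=m&(abs(s-a)<.003)
    if q.sum(): print(round(a,3),q.sum(),np.percentile(W[q][:,2],95).round(4),int(np.median(H[q])),int(np.median(S[q])))
cv2.imwrite("pics/w1c.png",cv2.resize(p[110:260,180:440,::-1],None,fx=3,fy=3,interpolation=cv2.INTER_CUBIC))
E
```

```text
plate ((571.793212890625, -277.53643798828125), (225.4111328125, 67.74894714355469), 83.29804229736328) 4184 0.010642310482548642
red 340 [ 0.5556 -0.3163  0.0909] [ 0.5814 -0.2979  0.117 ]
 top 272 [ 0.56864748 -0.30731072  0.11379321] ((568.3230590820312, -307.53924560546875), (7.829469203948975, 28.342592239379883), 57.754371643066406)
copper 506 [-0.0802 -0.0691 -0.0086  0.0785  0.0899  0.1017  0.1073] lat 0.0015 zmax 0.2739
brass 3524 [-0.081  -0.075  -0.0706 -0.0404 -0.0007  0.005   0.0085] lat 0.0075 zmax 0.3018
-0.124 2 0.0558 13 14
-0.118 37 0.058 15 4
-0.112 41 0.0582 15 3
-0.106 50 0.0595 15 2
-0.1 501 0.311 103 20
-0.094 1243 0.311 105 22
-0.088 1703 0.311 60 22
-0.082 1996 0.311 113 19
-0.076 2766 0.3109 111 20
-0.07 2481 0.3109 111 20
-0.064 2569 0.3107 111 20
-0.058 2997 0.3106 105 22
-0.052 2789 0.3106 96 22
-0.046 2604 0.3107 107 19
-0.04 1981 0.3108 113 15
-0.034 1917 0.3108 113 15
-0.028 2074 0.3111 113 16
-0.022 2265 0.3199 21 30
-0.016 1970 0.3193 21 31
-0.01 798 0.3151 19 138
-0.004 352 0.2964 17 156
0.002 264 0.115 4 173
0.008 109 0.0784 19 145
0.014 93 0.0623 24 7
0.02 88 0.0625 23 5
0.026 81 0.0624 24 5
0.032 91 0.0623 30 6
0.038 316 0.2332 60 12
0.044 930 0.2729 22 28
0.05 168 0.2611 21 26
0.056 81 0.0622 24 6
0.062 82 0.0625 27 6
0.068 136 0.0659 10 43
0.074 153 0.3105 10 146
0.08 141 0.3104 10 147
0.086 141 0.3106 10 147
0.092 266 0.3101 110 14
0.098 93 0.0707 9 34
0.104 143 0.0689 9 61
0.11 119 0.0692 15 19
0.116 161 0.0694 19 18
0.122 229 0.0726 73 88
0.128 153 0.0729 74 92
0.134 126 0.0725 73 83
0.14 11 0.0626 57 15
0.146 7 0.0617 50 13
```

View pics/w1c.png

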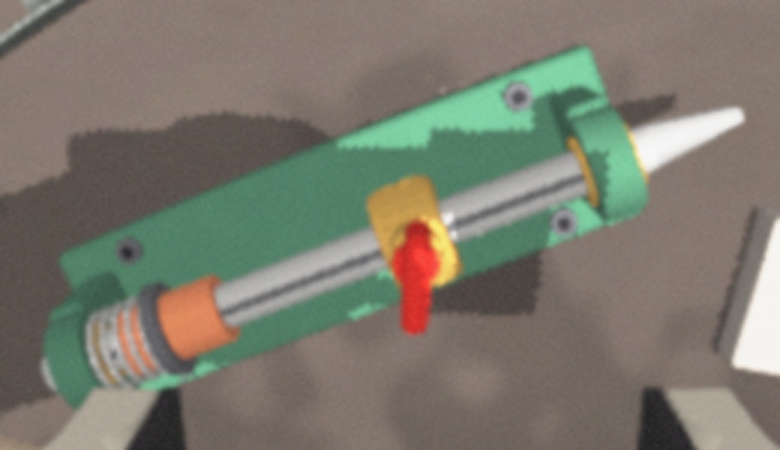

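```bash
python3 -m jog '0 0 0 .03 -.07 0.8 1; 0 0 0 0 0 0.8 1; 0 0 0 0 0 0.8 1; 0 0 0 0 0 0.53 1; 0 0 0 0 0 0 1'; python3 - <<'E'
from plant import ctrl,vision
import cv2
p,d=vision.snapshot("wrist");cv2.imwrite("pics/w2.png",p[:,:,::-1]);print(ctrl.get_obs())
E
```

```text
clock: 5.25
tool_pos: [0.5668, -0.3059, 0.0837]
orientation: [179.8, -0.0, -118.3]
force: [-0.2, 0.7, -0.5]
opening: 0.0875
{'clock': 5.3, 'joint_pos': array([-1.10379798e+01,  2.44679162e+01, -1.31757163e+01,  1.44639005e-02,
       -5.24182497e+01,  7.27039339e+01]), 'qvel': array([ 0.05369268, -1.3626918 ,  1.36455393,  0.37146374, -0.2063163 ,
       -0.09877359]), 'tau': array([-3.80568230e-02, -5.71069050e+01,  2.36442393e+01,  5.51318720e+00,
        1.62732527e-01,  2.85547801e-03]), 'tool_pos': array([ 0.56775411, -0.30624297,  0.08522695]), 'orientation': array([ 1.79944320e+02, -2.93334122e-02, -1.18325204e+02]), 'force': array([0.4016136 , 0.83483859, 0.96890568]), 'moment': array([ 0.00091904, -0.01440274,  0.01305517]), 'opening': 0.08773514898058314}
```

View pics/w2.png

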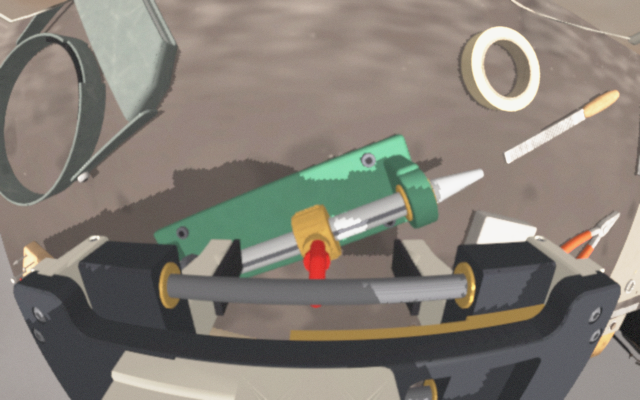

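```bash
python3 -m jog '0 0 0 0 0 0 -1; 0 0 0 0 0 0 -1; 0 0 0 0 0 0 -1; 0 0 0 0 0 0 -1; 0 0 0 0 0 0 -1; 0 0 0 0 0 0 -1'; python3 -c "
from plant import ctrl
o=ctrl.get_obs();print(o)"
```

```text
clock: 6.05
tool_pos: [0.5678, -0.3063, 0.0853]
orientation: [180.0, -0.0, -118.3]
force: [0.3, -0.6, -0.1]
opening: 0.0334
{'clock': 6.05, 'joint_pos': array([-1.10439091e+01,  2.44422820e+01, -1.31975270e+01,  6.83681617e-04,
       -5.23674142e+01,  7.26952514e+01]), 'qvel': array([ 0.04340999,  0.05406703,  0.02378957, -0.03695031, -0.04221165,
       -0.0194199 ]), 'tau': array([-1.67419883e-03, -5.89128685e+01,  2.47823507e+01,  5.82066625e+00,
        8.48571723e-02, -3.58811212e-05]), 'tool_pos': array([ 0.5678406 , -0.30625138,  0.08532612]), 'orientation': array([ 1.79993265e+02, -2.66544696e-03, -1.18348240e+02]), 'force': array([ 0.327198  , -0.57214904, -0.0727216 ]), 'moment': array([0.03502995, 0.03266318, 0.00130256]), 'opening': 0.03335961885611705}
```

```bash
python3 -m jog '0 0 0 0 0 0 -1; 0 0 0 0 0 0 -1; 0 0 0 0 0 0 -1; 0 0 0 0 0 0 -1; 0 0 0 0 0 0 -1; 0 0 0 0 0 0 -1'; python3 -c "
from plant import ctrl
o=ctrl.get_obs();print(o)"
```

```text
clock: 6.8
tool_pos: [0.5678, -0.3063, 0.0853]
orientation: [180.0, -0.0, -118.4]
force: [0.1, -0.9, 0.2]
opening: 0.0125
{'clock': 6.8, 'joint_pos': array([-1.10479533e+01,  2.44426041e+01, -1.31976717e+01,  1.33630195e-03,
       -5.23638424e+01,  7.26929012e+01]), 'qvel': array([-0.09886395, -0.03825693,  0.01943024, -0.05661049,  0.11019704,
       -0.01851142]), 'tau': array([ 5.41898254e-01, -5.91345727e+01,  2.49608910e+01,  5.63699216e+00,
        9.69953765e-02, -2.46446660e-03]), 'tool_pos': array([ 0.5678405 , -0.30629914,  0.08532346]), 'orientation': array([ 1.79996383e+02, -2.23541523e-03, -1.18354236e+02]), 'force': array([ 0.11284026, -0.90132304,  0.18953754]), 'moment': array([-0.33096783,  0.0997004 , -0.00997239]), 'opening': 0.012543299557062413}
```

```bash
python3 -m jog '0 0 0 0 0 0 -1; 0 0 0 0 0 0 -1; 0 0 0 0 0 0 -1; 0 0 0 0 0 0 -1; 0 0 0 0 0 0 -1; 0 0 0 0 0 0 -1'; python3 -c "
from plant import ctrl
o=ctrl.get_obs();print(o)"
```

```text
clock: 7.55
tool_pos: [0.5679, -0.3063, 0.0853]
orientation: [180.0, -0.0, -118.4]
force: [-0.3, -0.7, -0.7]
opening: 0.0127
{'clock': 7.55, 'joint_pos': array([-1.10452998e+01,  2.44418439e+01, -1.31978605e+01,  2.84168243e-03,
       -5.23638944e+01,  7.26932434e+01]), 'qvel': array([-0.01295058, -0.00057099, -0.00171575,  0.01547454,  0.05643018,
        0.00293971]), 'tau': array([ 9.00541618e-01, -5.93683326e+01,  2.51501334e+01,  5.52940339e+00,
        1.30561525e-01, -2.66538562e-03]), 'tool_pos': array([ 0.5678552 , -0.30628095,  0.08533441]), 'orientation': array([ 1.79997234e+02, -3.21896225e-03, -1.18350321e+02]), 'force': array([-0.25196651, -0.70960413, -0.73505998]), 'moment': array([-0.57705419,  0.12990926,  0.01943578]), 'opening': 0.012707015034390865}
```

```bash
python3 - <<'E'
from plant import ctrl,vision
import cv2
for c,b in (("wrist",(180,320,230,410)),("side",(170,270,250,370)),("top",(150,250,220,360))):
    p,d=vision.snapshot(c);cv2.imwrite(f"pics/{c}3.png",cv2.resize(p[b[0]:b[1],b[2]:b[3],::-1],None,fx=4,fy=4,interpolation=cv2.INTER_CUBIC))
E
```

```text
(no output)
```

View pics/wrist3.png

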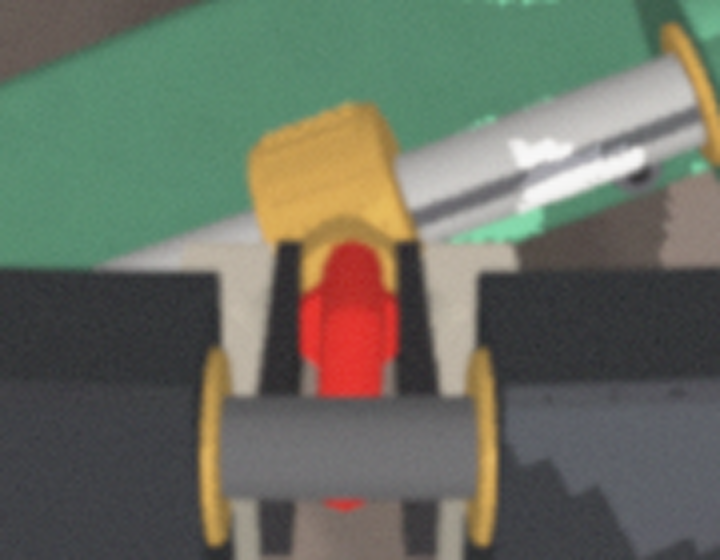

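View pics/side3.png

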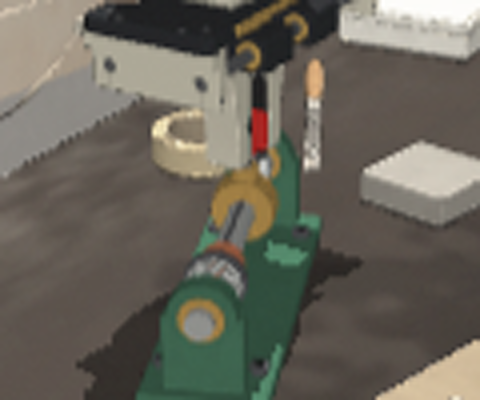

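```bash
python3 -m jog '0 0 0 0 0 0 -0.5; 0 0 0 0 0 0 -0.5; 0 0 0 0 0 -0.11 -0.5; 0 0 0 0 0 -0.11 -0.5; 0 0 0 0 0 0 -1; 0 0 0 0 0 0 -1; 0 0 0 0 0 0 -1; 0 0 0 0 0 0 -1'; python3 -m jog '0 0 0 0 0 0 -1; 0 0 0 0 0 0 -1;0 0 0 0 0 0 -1; 0 0 0 0 0 0 -1'; python3 -c "
from plant import ctrl
o=ctrl.get_obs();print(o)"
```

```text
clock: 8.7
tool_pos: [0.5679, -0.3064, 0.0943]
orientation: [-180.0, -0.0, -118.4]
force: [-0.4, -0.1, 1.9]
opening: 0.0079
clock: 9.2
tool_pos: [0.5679, -0.3063, 0.0943]
orientation: [-180.0, -0.0, -118.3]
force: [-0.8, -1.2, 3.4]
opening: 0.008
{'clock': 9.2, 'joint_pos': array([-1.10460343e+01,  2.39170157e+01, -1.26914313e+01,  9.46518480e-03,
       -5.33853933e+01,  7.26944486e+01]), 'qvel': array([ 0.07616748, -0.00988241,  0.03754276,  0.00278247,  0.04271075,
        0.00951475]), 'tau': array([ 7.84845315e-01, -5.66258812e+01,  2.42988110e+01,  5.17880648e+00,
        2.97191609e-01,  4.21034906e-02]), 'tool_pos': array([ 0.56792928, -0.3063394 ,  0.09426249]), 'orientation': array([-1.79991859e+02, -5.42183240e-03, -1.18345941e+02]), 'force': array([-0.84795937, -1.20521159,  3.40515344]), 'moment': array([-0.36719864,  0.27285014,  0.00182027]), 'opening': 0.007980500651702393}
```

```bash
python3 -m jog '0 0 -1 0 0 0 -1; 0 0 -1 0 0 0 -1; 0 0 -1 0 0 0 -1; 0 0 0 0 0 0 -1'; python3 -c "
from plant import ctrl
o=ctrl.get_obs();print(o['force'],o['moment'],o['joint_pos'],o['opening'])"
```

```text
clock: 9.7
tool_pos: [0.568, -0.3061, 0.0942]
orientation: [-180.0, 0.0, -101.2]
force: [0.2, 1.0, 2.9]
opening: 0.0078
[0.1579976  1.02416309 2.92592966] [0.11191664 0.14223923 0.15748636] [-1.10341365e+01  2.39178686e+01 -1.26893553e+01 -7.65379765e-03
 -5.33829544e+01  8.98513351e+01] 0.007815987178294568
```

```bash
python3 -m jog '0 0 -1 0 0 0 -1; 0 0 -1 0 0 0 -1; 0 0 -1 0 0 0 -1; 0 0 -1 0 0 0 -1; 0 0 -1 0 0 0 -1; 0 0 -1 0 0 0 -1;0 0 -1 0 0 0 -1; 0 0 -1 0 0 0 -1';python3 -m jog '0 0 -1 0 0 0 -1; 0 0 0 0 0 0 -1; 0 0 0 0 0 0 -1'; python3 -c "
from plant import ctrl,vision
import cv2
o=ctrl.get_obs();print(o['force'],o['moment'],o['joint_pos'],o['opening'])
p,d=vision.snapshot('wrist');b=(180,320,230,410)
cv2.imwrite('pics/w4.png',cv2.resize(p[b[0]:b[1],b[2]:b[3],::-1],None,fx=4,fy=4,interpolation=cv2.INTER_CUBIC))"
```

```text
clock: 10.7
tool_pos: [0.5679, -0.3059, 0.0941]
orientation: [-180.0, 0.0, -55.3]
force: [-1.2, 1.7, 3.6]
opening: 0.0078
clock: 11.08
tool_pos: [0.5678, -0.3061, 0.0941]
orientation: [180.0, 0.0, -49.8]
force: [-1.0, 2.5, 2.9]
opening: 0.0078
[-1.03441755  2.49690415  2.87597259] [0.52010867 0.36352915 0.04600898] [-1.10319820e+01  2.39169638e+01 -1.27038722e+01 -1.04642623e-02
 -5.33929397e+01  1.41276578e+02] 0.007814503889814466
```

View pics/w4.png

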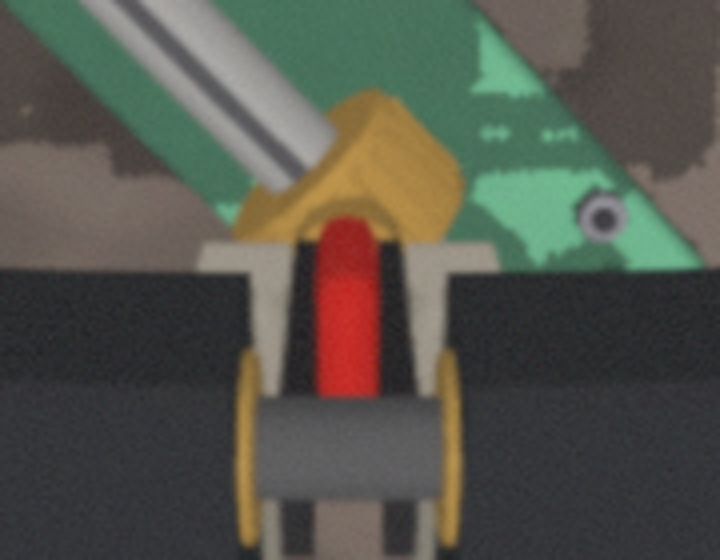

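```bash
cat > f.py <<'E'
from plant import ctrl
import numpy as np
o=ctrl.get_obs();u=np.array([.118,.993]);v=np.array([.993,-.118])
f=o['force'][:2];x=o['tool_pos'][:2]-[.5678,-.3061]
print("F along %.2f lat %.2f z %.2f | s %.2f lat %.2f z %.2f mm"%(f@u,f@v,o['force'][2],1e3*x@u,1e3*x@v,1e3*o['tool_pos'][2]),o['moment'].round(2),o['orientation'].round(2),o['opening'].round(4),o['clock'])
E
python3 f.py
python3 -m jog '0 0 0 -.085 -.091 0 -1; 0 0 0 -.085 -.091 0 -1; 0 0 0 -.085 -.091 0 -1; 0 0 0 -.085 -.091 0 -1';python3 f.py;python3 -m jog '0 0 0 -.085 -.091 0 -1; 0 0 0 -.085 -.091 0 -1; 0 0 0 -.085 -.091 0 -1; 0 0 0 -.085 -.091 0 -1'; python3 f.py
```

```text
clock: 11.62
tool_pos: [0.5702, -0.2861, 0.0941]
orientation: [180.0, -0.0, -49.6]
force: [-1.7, -2.6, 2.3]
opening: 0.0076
clock: 12.12
tool_pos: [0.5725, -0.2663, 0.0941]
orientation: [-180.0, -0.0, -49.6]
force: [-0.0, -0.6, 1.1]
opening: 0.0079Traceback (most recent call last):
  File "f.py", line 5, in <module>
    print("F along %.2f lat %.2f z %.2f | s %.2f lat %.2f z %.2f mm"%(f@u,f@v,o['force'][2],1e3*x@u,1e3*x@v,1e3*o['tool_pos'][2]),o['moment'].round(2),o['orientation'].round(2),o['opening'].round(4),o['clock'])
                                                                                                                                                                                 ^^^^^^^^^^^^^^^^^^
AttributeError: 'float' object has no attribute 'round'
Traceback (most recent call last):
  File "f.py", line 5, in <module>
    print("F along %.2f lat %.2f z %.2f | s %.2f lat %.2f z %.2f mm"%(f@u,f@v,o['force'][2],1e3*x@u,1e3*x@v,1e3*o['tool_pos'][2]),o['moment'].round(2),o['orientation'].round(2),o['opening'].round(4),o['clock'])
                                                                                                                                                                                 ^^^^^^^^^^^^^^^^^^
AttributeError: 'float' object has no attribute 'round'
Traceback (most recent call last):
  File "f.py", line 5, in <module>
    print("F along %.2f lat %.2f z %.2f | s %.2f lat %.2f z %.2f mm"%(f@u,f@v,o['force'][2],1e3*x@u,1e3*x@v,1e3*o['tool_pos'][2]),o['moment'].round(2),o['orientation'].round(2),o['opening'].round(4),o['clock'])
                                                                                                                                                                                 ^^^^^^^^^^^^^^^^^^
AttributeError: 'float' object has no attribute 'round'
```

```bash
sed -i "s/o\['opening'\].round(4)/round(o['opening'],4)/" f.py
python3 f.py; python3 -m jog '0 0 0 -.043 -.046 0 -1; 0 0 0 -.043 -.046 0 -1; 0 0 0 -.043 -.046 0 -1; 0 0 0 -.043 -.046 0 -1';python3 f.py
python3 - <<'E'
from h import *
for c,b in (("wrist",(180,320,230,410)),("side",(170,270,250,370))):
    p,d=vision.snapshot(c);cv2.imwrite(f"pics/{c}5.png",p[:,:,::-1] if c=="wrist" else cv2.resize(p[b[0]:b[1],b[2]:b[3],::-1],None,fx=4,fy=4,interpolation=cv2.INTER_CUBIC))
E
```

```text
F along -0.62 lat 0.03 z 1.13 | s 40.06 lat -0.00 z 94.13 mm [-0.73  0.17  0.03] [-180.     -0.    -49.59] 0.0079 12.125
clock: 12.62
tool_pos: [0.5737, -0.2565, 0.0942]
orientation: [-180.0, -0.0, -49.6]
force: [0.4, -1.2, 0.5]
opening: 0.0076
F along -1.17 lat 0.56 z 0.53 | s 49.91 lat -0.00 z 94.16 mm [-0.74 -0.06  0.04] [-1.7999e+02 -1.0000e-02 -4.9600e+01] 0.0076 12.625
```

View pics/wrist5.png

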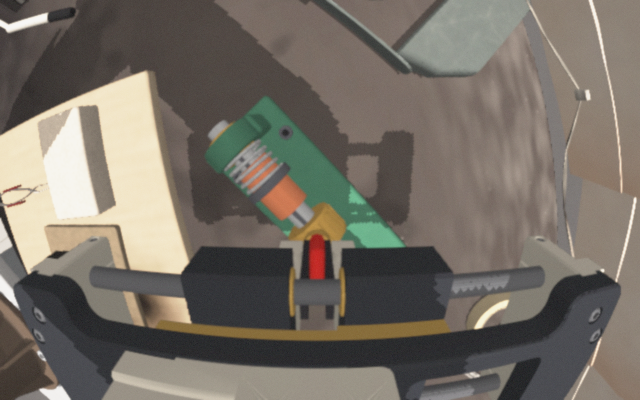

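View pics/side5.png

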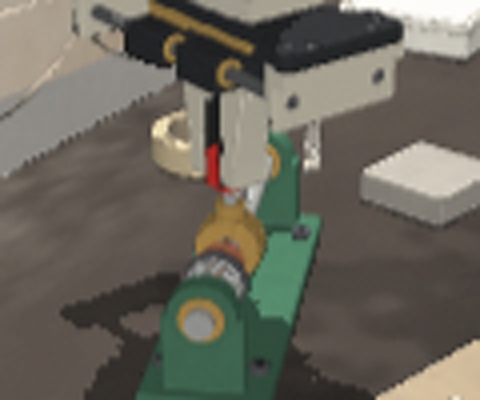

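```bash
python3 -m jog '0 0 0 -.034 -.0366 0 -1; 0 0 0 -.034 -.0366 0 -1; 0 0 0 0 0 0 -1';python3 f.py; python3 -m jog '0 0 0 -.017 -.018 0 -1; 0 0 0 -.017 -.018 0 -1; 0 0 0 0 0 0 -1';python3 f.py;  python3 -m jog '0 0 0 -.017 -.018 0 -1; 0 0 0 0 0 0 -1';python3 f.py
```

```text
clock: 13.1
tool_pos: [0.5742, -0.2525, 0.0941]
orientation: [-180.0, 0.0, -49.6]
force: [0.5, 0.2, 0.4]
opening: 0.0077
F along 0.27 lat 0.46 z 0.37 | s 54.01 lat -0.02 z 94.14 mm [-0.17 -0.32  0.05] [-179.99    0.    -49.59] 0.0077 13.1
clock: 13.48
tool_pos: [0.5743, -0.2506, 0.0941]
orientation: [-180.0, -0.0, -49.6]
force: [1.7, -1.3, -0.6]
opening: 0.0076
F along -1.07 lat 1.83 z -0.59 | s 55.85 lat -0.05 z 94.14 mm [-0.54 -0.51  0.06] [-179.99   -0.    -49.59] 0.0076 13.475
clock: 13.72
tool_pos: [0.5744, -0.2497, 0.0941]
orientation: [-180.0, -0.0, -49.6]
force: [2.2, -1.4, -1.7]
opening: 0.008
F along -1.11 lat 2.32 z -1.74 | s 56.83 lat -0.08 z 94.13 mm [-0.58 -0.57 -0.  ] [-179.99   -0.    -49.59] 0.008 13.725
```

```bash
python3 -m jog '0 0 0 -.017 -.018 0 -1; 0 0 0 0 0 0 -1';python3 f.py;  python3 -m jog '0 0 0 -.016 -.0185 0 -1; 0 0 0 0 0 0 -1';python3 f.py
```

```text
clock: 13.98
tool_pos: [0.5746, -0.2487, 0.0941]
orientation: [-180.0, -0.0, -49.6]
force: [1.2, -1.4, -0.4]
opening: 0.0078
F along -1.20 lat 1.39 z -0.41 | s 57.83 lat -0.06 z 94.15 mm [-0.6  -0.69  0.03] [-179.99   -0.    -49.59] 0.0078 13.975
clock: 14.22
tool_pos: [0.5747, -0.2477, 0.0942]
orientation: [-180.0, -0.0, -49.6]
force: [2.5, -2.3, -1.3]
opening: 0.0078
F along -1.94 lat 2.76 z -1.31 | s 58.80 lat -0.04 z 94.17 mm [-0.55 -0.72  0.05] [-179.99   -0.    -49.59] 0.0078 14.225
```

```bash
python3 - <<'E'
from h import *
p,d=vision.snapshot("wrist");b=(100,260,200,360);cv2.imwrite("pics/w6.png",cv2.resize(p[b[0]:b[1],b[2]:b[3],::-1],None,fx=4,fy=3.7,interpolation=cv2.INTER_CUBIC))
E
```

```text
(no output)
```

View pics/w6.png

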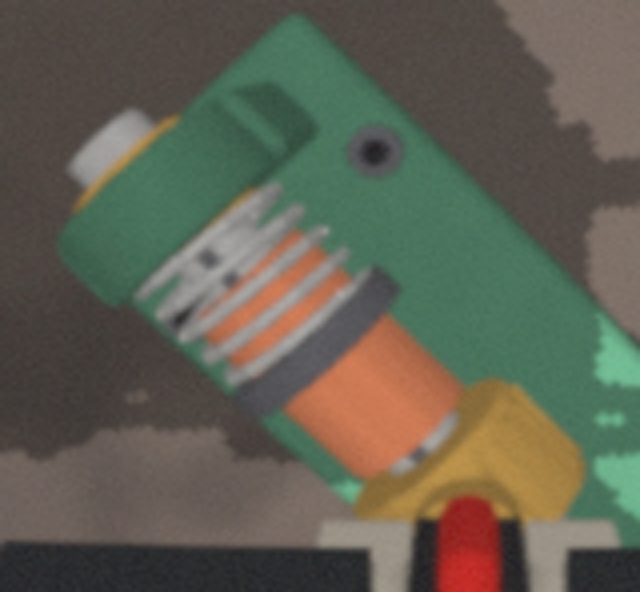

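```bash
python3 -m jog '0 0 0 -.016 -.0185 0 -1; 0 0 0 0 0 0 -1';python3 f.py;  python3 -m jog '0 0 0 -.016 -.0185 0 -1; 0 0 0 0 0 0 -1';python3 f.py
```

```text
clock: 14.52
tool_pos: [0.5748, -0.2468, 0.0942]
orientation: [-180.0, -0.0, -49.6]
force: [2.1, -1.1, -0.3]
opening: 0.0073
F along -0.81 lat 2.20 z -0.26 | s 59.76 lat -0.02 z 94.19 mm [-0.59 -0.71  0.06] [-180.     -0.    -49.59] 0.0073 14.525
clock: 14.78
tool_pos: [0.5749, -0.2458, 0.0942]
orientation: [-180.0, 0.0, -49.6]
force: [1.0, -1.6, 0.2]
opening: 0.0079
F along -1.48 lat 1.13 z 0.21 | s 60.74 lat -0.03 z 94.17 mm [-0.61 -0.69  0.05] [-180.      0.    -49.59] 0.0079 14.775
```

```bash
python3 -m jog '0 0 0 -.016 -.0185 0 -1; 0 0 0 0 0 0 -1';python3 f.py;  python3 -m jog '0 0 0 -.016 -.0185 0 -1; 0 0 0 0 0 0 -1';python3 f.py
```

```text
clock: 15.02
tool_pos: [0.5751, -0.2448, 0.0942]
orientation: [180.0, 0.0, -49.6]
force: [2.3, -1.5, -0.1]
opening: 0.0078
F along -1.26 lat 2.48 z -0.15 | s 61.73 lat -0.03 z 94.16 mm [-0.57 -0.6   0.09] [180.     0.   -49.59] 0.0078 15.025
clock: 15.28
tool_pos: [0.5752, -0.244, 0.0942]
orientation: [180.0, -0.0, -49.6]
force: [1.5, -2.6, -0.7]
opening: 0.0081
F along -2.45 lat 1.82 z -0.67 | s 62.52 lat -0.02 z 94.15 mm [-1.14 -0.55 -0.  ] [179.99  -0.   -49.59] 0.0081 15.275
```

```bash
python3 - <<'E'
from h import *
p,d=vision.snapshot("wrist");b=(100,260,200,360);cv2.imwrite("pics/w7.png",cv2.resize(p[b[0]:b[1],b[2]:b[3],::-1],None,fx=4,fy=3.7,interpolation=cv2.INTER_CUBIC))
E
```

```text
(no output)
```

View pics/w7.png

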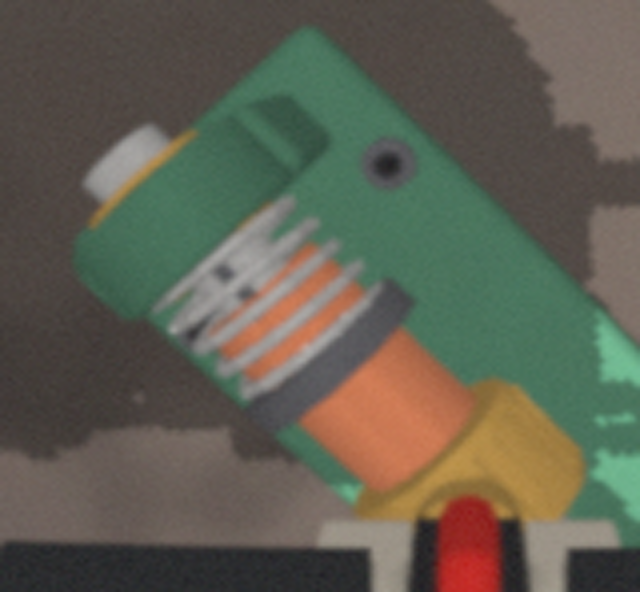

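```bash
python3 f.py; python3 -m jog '0 0 0 -.008 -.0093 0 -1; 0 0 0 0 0 0 -1';python3 f.py;  python3 -m jog '0 0 0 -.008 -.0093 0 -1; 0 0 0 0 0 0 -1';python3 f.py
```

```text
F along -3.20 lat 0.83 z -1.92 | s 62.55 lat 0.03 z 94.20 mm [-1.12 -0.61  0.03] [179.99  -0.   -49.59] 0.0079 15.325
clock: 15.58
tool_pos: [0.5752, -0.2437, 0.0942]
orientation: [180.0, -0.0, -49.6]
force: [2.2, -4.5, -1.0]
opening: 0.0079
F along -4.25 lat 2.71 z -1.03 | s 62.83 lat -0.04 z 94.15 mm [-1.92 -0.52  0.06] [179.98  -0.   -49.6 ] 0.0079 15.575
clock: 15.82
tool_pos: [0.5752, -0.2434, 0.0941]
orientation: [180.0, -0.0, -49.6]
force: [2.1, -5.3, -2.2]
opening: 0.008
F along -4.98 lat 2.72 z -2.16 | s 63.18 lat -0.04 z 94.14 mm [-2.33 -0.44  0.02] [ 1.7997e+02 -1.0000e-02 -4.9600e+01] 0.008 15.825
```

```bash
python3 -m jog '0 0 0 -.008 -.0093 0 -1; 0 0 0 0 0 0 -1';python3 f.py;  python3 -m jog '0 0 0 -.008 -.0093 0 -1; 0 0 0 0 0 0 -1';python3 f.py; python3 -m jog '0 0 0 0 0 0 -1';python3 f.py
```

```text
clock: 16.08
tool_pos: [0.5753, -0.2431, 0.0942]
orientation: [180.0, -0.0, -49.6]
force: [1.1, -7.2, -2.3]
opening: 0.0079
F along -7.06 lat 1.96 z -2.29 | s 63.44 lat -0.02 z 94.18 mm [-2.73 -0.46  0.07] [ 1.7996e+02 -2.0000e-02 -4.9600e+01] 0.0079 16.075
clock: 16.32
tool_pos: [0.5753, -0.2428, 0.0942]
orientation: [179.9, -0.0, -49.6]
force: [1.3, -8.1, -2.2]
opening: 0.0077
F along -7.93 lat 2.27 z -2.16 | s 63.74 lat -0.01 z 94.18 mm [-3.15 -0.45  0.07] [ 1.7995e+02 -3.0000e-02 -4.9600e+01] 0.0077 16.325
clock: 16.45
tool_pos: [0.5753, -0.2428, 0.0942]
orientation: [179.9, -0.0, -49.6]
force: [1.0, -8.6, -2.3]
opening: 0.0082
F along -8.40 lat 1.98 z -2.32 | s 63.72 lat -0.04 z 94.18 mm [-3.16 -0.43  0.06] [ 1.7995e+02 -2.0000e-02 -4.9600e+01] 0.0082 16.45
```

```bash
python3 -m jog '0 0 0 -.008 -.0093 0 -1; 0 0 0 0 0 0 -1';python3 f.py;  python3 -m jog '0 0 0 -.008 -.0093 0 -1; 0 0 0 0 0 0 -1';python3 f.py; python3 -m jog '0 0 0 0 0 0 -1';python3 f.py;python3 -m jog '0 0 0 0 0 0 -1';python3 f.py
```

```text
clock: 16.7
tool_pos: [0.5753, -0.2425, 0.0942]
orientation: [179.9, -0.0, -49.6]
force: [0.6, -9.1, -3.2]
opening: 0.0078
F along -8.93 lat 1.68 z -3.18 | s 64.01 lat -0.05 z 94.16 mm [-3.58 -0.42  0.02] [ 1.7993e+02 -3.0000e-02 -4.9600e+01] 0.0078 16.7
clock: 16.95
tool_pos: [0.5754, -0.2422, 0.0942]
orientation: [179.9, -0.0, -49.6]
force: [1.3, -9.9, -3.0]
opening: 0.0078
F along -9.68 lat 2.41 z -2.99 | s 64.30 lat 0.00 z 94.19 mm [-3.99 -0.43  0.06] [ 1.7992e+02 -4.0000e-02 -4.9600e+01] 0.0078 16.95
clock: 17.08
tool_pos: [0.5754, -0.2423, 0.0942]
orientation: [179.9, -0.0, -49.6]
force: [1.2, -9.9, -2.2]
opening: 0.0074
F along -9.66 lat 2.37 z -2.22 | s 64.26 lat -0.01 z 94.19 mm [-3.95 -0.42  0.05] [ 1.7993e+02 -4.0000e-02 -4.9610e+01] 0.0074 17.075
clock: 17.2
tool_pos: [0.5753, -0.2423, 0.0942]
orientation: [179.9, -0.0, -49.6]
force: [1.3, -10.0, -2.5]
opening: 0.0077
F along -9.76 lat 2.50 z -2.48 | s 64.27 lat -0.04 z 94.19 mm [-3.93 -0.47  0.  ] [ 1.7992e+02 -4.0000e-02 -4.9610e+01] 0.0077 17.2
```

```bash
python3 -m jog '0 0 0 -.008 -.0093 0 -1; 0 0 0 0 0 0 -1; 0 0 0 0 0 0 -1';python3 f.py;python3 -m jog '0 0 0 0 0 0 -1';python3 f.py
```

```text
clock: 17.58
tool_pos: [0.5755, -0.242, 0.0942]
orientation: [179.9, -0.0, -49.6]
force: [0.6, -11.4, -2.3]
opening: 0.0078
F along -11.27 lat 1.94 z -2.28 | s 64.57 lat 0.03 z 94.19 mm [-4.34 -0.4  -0.  ] [ 1.7992e+02 -5.0000e-02 -4.9610e+01] 0.0078 17.575
clock: 17.7
tool_pos: [0.5754, -0.242, 0.0942]
orientation: [179.9, -0.0, -49.6]
force: [0.9, -10.7, -1.6]
opening: 0.0077
F along -10.47 lat 2.14 z -1.62 | s 64.57 lat 0.01 z 94.19 mm [-4.44 -0.41  0.02] [ 1.7992e+02 -5.0000e-02 -4.9610e+01] 0.0077 17.7
```

```bash
python3 -m jog '0 0 1 0 0 0 -1; 0 0 1 0 0 0 -1; 0 0 0 0 0 0 -1';python3 f.py;python3 -m jog '0 0 0 0 0 0 -1';python3 f.py
```

```text
clock: 18.08
tool_pos: [0.5755, -0.2421, 0.0942]
orientation: [179.9, -0.1, -61.1]
force: [1.1, -11.4, -3.4]
opening: 0.0077
F along -11.22 lat 2.45 z -3.38 | s 64.44 lat 0.14 z 94.19 mm [-4.59 -0.53 -0.06] [ 1.7993e+02 -8.0000e-02 -6.1150e+01] 0.0077 18.075
clock: 18.2
tool_pos: [0.5755, -0.2421, 0.0942]
orientation: [179.9, -0.1, -61.1]
force: [1.7, -12.2, -3.8]
opening: 0.0075
F along -11.92 lat 3.09 z -3.78 | s 64.45 lat 0.14 z 94.20 mm [-4.61 -0.54 -0.06] [ 1.7994e+02 -8.0000e-02 -6.1080e+01] 0.0075 18.2
```

```bash
python3 -m jog '0 0 1 0 0 0 -1; 0 0 1 0 0 0 -1; 0 0 0 0 0 0 -1';python3 f.py;python3 -m jog '0 0 0 0 0 0 -1';python3 f.py
```

```text
clock: 18.58
tool_pos: [0.5756, -0.2422, 0.0942]
orientation: [180.0, -0.1, -72.6]
force: [1.0, -12.7, -3.5]
opening: 0.0075
F along -12.50 lat 2.53 z -3.50 | s 64.38 lat 0.23 z 94.23 mm [-4.83 -0.63 -0.1 ] [ 1.7996e+02 -1.0000e-01 -7.2610e+01] 0.0075 18.575
clock: 18.7
tool_pos: [0.5756, -0.2422, 0.0942]
orientation: [180.0, -0.1, -72.5]
force: [2.2, -12.6, -4.3]
opening: 0.0078
F along -12.20 lat 3.71 z -4.34 | s 64.40 lat 0.23 z 94.21 mm [-4.75 -0.67 -0.07] [ 1.7996e+02 -1.0000e-01 -7.2540e+01] 0.0078 18.7
```

```bash
python3 -m jog '0 0 1 0 0 0 -1; 0 0 1 0 0 0 -1; 0 0 0 0 0 0 -1';python3 f.py;python3 -m jog '0 0 1 0 0 0 -1; 0 0 1 0 0 0 -1; 0 0 0 0 0 0 -1';python3 f.py
```

```text
clock: 19.08
tool_pos: [0.5757, -0.2423, 0.0943]
orientation: [180.0, -0.1, -84.1]
force: [1.9, -13.0, -3.6]
opening: 0.0078
F along -12.71 lat 3.45 z -3.57 | s 64.23 lat 0.29 z 94.25 mm [-5.06 -0.64 -0.08] [ 1.7998e+02 -1.2000e-01 -8.4070e+01] 0.0078 19.075
clock: 19.45
tool_pos: [0.5757, -0.2425, 0.0943]
orientation: [-180.0, -0.1, -95.5]
force: [1.2, -13.4, -3.8]
opening: 0.0075
F along -13.17 lat 2.76 z -3.85 | s 64.08 lat 0.30 z 94.27 mm [-5.37 -0.65 -0.03] [-1.800e+02 -1.300e-01 -9.552e+01] 0.0075 19.45
```

```bash
python3 -m jog '0 0 1 0 0 0 -1; 0 0 1 0 0 0 -1; 0 0 0 0 0 0 -1';python3 f.py;python3 -m jog '0 0 1 0 0 0 -1; 0 0 1 0 0 0 -1; 0 0 0.3 0 0 0 -1; 0 0 0 0 0 0 -1';python3 f.py;python3 -m jog '0 0 0 0 0 0 -1';python3 f.py
```

```text
clock: 19.82
tool_pos: [0.5756, -0.2427, 0.0943]
orientation: [-180.0, -0.1, -107.0]
force: [1.4, -14.2, -3.8]
opening: 0.0079
F along -13.90 lat 3.02 z -3.81 | s 63.93 lat 0.26 z 94.29 mm [-5.62 -0.55 -0.01] [-1.7998e+02 -1.4000e-01 -1.0698e+02] 0.0079 19.825
clock: 20.32
tool_pos: [0.5755, -0.2428, 0.0943]
orientation: [-179.9, -0.1, -120.1]
force: [1.2, -16.5, -4.2]
opening: 0.008
F along -16.28 lat 3.19 z -4.20 | s 63.73 lat 0.18 z 94.34 mm [-5.87 -0.44  0.03] [-1.7995e+02 -1.4000e-01 -1.2010e+02] 0.008 20.325
clock: 20.45
tool_pos: [0.5755, -0.2428, 0.0943]
orientation: [-179.9, -0.1, -120.1]
force: [1.8, -14.8, -3.9]
opening: 0.0079
F along -14.51 lat 3.50 z -3.92 | s 63.73 lat 0.19 z 94.34 mm [-5.88 -0.43  0.12] [-1.7995e+02 -1.5000e-01 -1.2007e+02] 0.0079 20.45
```

```bash
python3 -m jog '0 0 0 .023 -.01 0 -1; 0 0 0 0 0 0 -1';python3 f.py;python3 -m jog '0 0 0 .023 -.01 0 -1; 0 0 0 0 0 0 -1';python3 f.py
```

```text
clock: 20.7
tool_pos: [0.5755, -0.243, 0.0943]
orientation: [-180.0, -0.1, -120.1]
force: [1.1, -12.4, -3.1]
opening: 0.008
F along -12.22 lat 2.59 z -3.13 | s 63.56 lat 0.23 z 94.34 mm [-4.21 -0.43  0.09] [-1.7996e+02 -9.0000e-02 -1.2008e+02] 0.008 20.7
clock: 20.95
tool_pos: [0.5755, -0.2432, 0.0943]
orientation: [-180.0, -0.0, -120.1]
force: [1.3, -7.6, -1.7]
opening: 0.0077
F along -7.42 lat 2.18 z -1.73 | s 63.35 lat 0.20 z 94.31 mm [-2.61 -0.37  0.04] [-1.7998e+02 -4.0000e-02 -1.2007e+02] 0.0077 20.95
```

```bash
python3 -m jog '0 0 0 .023 -.01 0 -1; 0 0 0 .012 -.005 0 -1; 0 0 0 0 0 0 -1';python3 f.py; python3 -m jog '0 0 0 0 0 0 -0.5; 0 0 0 0 0 0 -0.5; 0 0 0 0 0 0 -0.5; 0 0 0 0 0 0 -0.5'; python3 f.py
```

```text
clock: 21.32
tool_pos: [0.5755, -0.2435, 0.0943]
orientation: [180.0, 0.0, -120.1]
force: [1.3, 0.8, 1.7]
opening: 0.0081
F along 1.00 lat 1.23 z 1.69 | s 63.03 lat 0.24 z 94.26 mm [ 0.3  -0.37  0.08] [ 1.8000e+02  3.0000e-02 -1.2006e+02] 0.0081 21.325
clock: 21.82
tool_pos: [0.5752, -0.244, 0.0941]
orientation: [180.0, -0.0, -120.1]
force: [0.6, -0.3, -0.6]
opening: 0.022
F along -0.25 lat 0.64 z -0.55 | s 62.51 lat 0.03 z 94.07 mm [0.06 0.02 0.05] [ 179.99   -0.   -120.07] 0.022 21.825
```

```bash
python3 -m jog '0 0 0 0 0 -.6 -.5; 0 0 0 0 0 -.7 0.2; 0 0 0 0 0 -.7 1; 0 0 0 0 0 -.7 1; 0 0 0 0 0 0 1; 0 0 0 0 0 0 1; 0 0 0 0 0 0 1'
python3 - <<'E'
from plant import ctrl,nets
from h import *
o=ctrl.get_obs();p,d=vision.snapshot("wrist")
np.savez("pics/w8.npz",p=p,d=d,pos=o["tool_pos"],rpy=o["orientation"]);cv2.imwrite("pics/w8.png",p[:,:,::-1])
W=wcloud(d,o["tool_pos"],o["orientation"]);analyse(p,W,d>0)
for n in ("wing","shaft_collar","thrust_bush"): print(n,nets.boxes_of(n,"wrist")[:1])
p,d=vision.snapshot("side");cv2.imwrite("pics/s8.png",p[:,:,::-1]);np.savez("pics/s8.npz",p=p,d=d)
p,d=vision.snapshot("top");cv2.imwrite("pics/t8.png",p[:,:,::-1])
E
```

```text
clock: 22.7
tool_pos: [0.5748, -0.2439, 0.2011]
orientation: [179.9, -0.0, -120.1]
force: [-0.7, -1.2, -0.2]
opening: 0.0766
plate ((572.1217041015625, -276.705810546875), (224.98309326171875, 67.88505554199219), 82.94435119628906) 4769 0.010652952083599676
red 341 [ 0.5632 -0.2529  0.0906] [ 0.5889 -0.2359  0.1159]
 top 281 [ 0.57623034 -0.2444659   0.11392952] ((576.0934448242188, -244.07925415039062), (7.499527931213379, 27.84970474243164), 60.11509323120117)
wing [{'location': [0.5771, -0.242, 0.1155], 'score': 0.87}]
shaft_collar [{'location': [0.5904, -0.2479, 0.0715], 'score': 0.59}]
thrust_bush [{'location': [0.5798, -0.2124, 0.067], 'score': 0.6}]
```

View pics/w8.png

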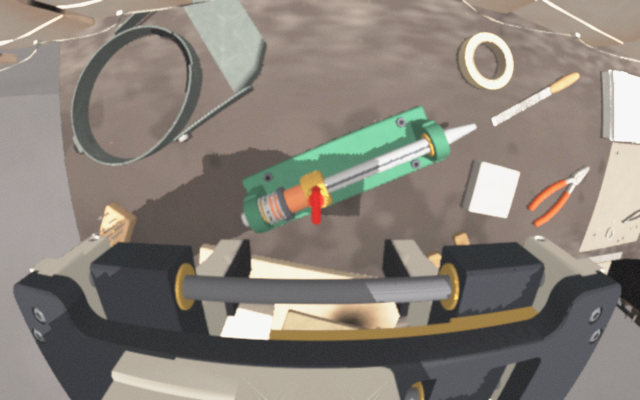

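```bash
python3 -m jog '0 0 -1 0 0 0 1; 0 0 -1 0 0 0 1; 0 0 -1 0 0 0 1; 0 0 -1 0 0 0 1; 0 0 -1 0 0 0 1; 0 0 -1 0 0 0 1; 0 0 -1 0 0 0 1; 0 0 -1 0 0 0 1'; python3 -m jog '0 0 -1 0 0 0 1; 0 0 -1 0 0 0 1; 0 0 -1 0 0 0 1; 0 0 -1 0 0 0 1; 0 0 -.3 .07 .062 0 1; 0 0 0 0 0 .9 1; 0 0 0 0 0 .9 1; 0 0 0 0 0 0 1'
```

```text
clock: 24.0
tool_pos: [0.5753, -0.244, 0.2021]
orientation: [180.0, 0.0, -74.0]
force: [-0.8, 0.2, 0.3]
opening: 0.0872
clock: 25.0
tool_pos: [0.5732, -0.2476, 0.1275]
orientation: [179.8, 0.3, -49.7]
force: [0.4, 0.6, -0.1]
opening: 0.0875
```

```bash
python3 -m jog '0 0 0 0 0 .8 1; 0 0 0 0 0 0 1; 0 0 0 0 0 0 1; 0 0 0 0 0 0 1'; python3 f.py
```

```text
clock: 25.5
tool_pos: [0.5762, -0.248, 0.1]
orientation: [-179.9, -0.1, -49.6]
force: [-0.4, 0.1, -0.0]
opening: 0.0878
F along 0.08 lat -0.41 z -0.01 | s 58.67 lat 1.44 z 99.99 mm [-0.09 -0.01  0.03] [-1.7992e+02 -1.2000e-01 -4.9580e+01] 0.0878 25.5
```

```bash
python3 -m jog '0 0 0 -.03 .024 .145 1; 0 0 0 0 0 0 1; 0 0 0 0 0 0 1; 0 0 0 0 0 0 1'; python3 f.py; python3 - <<'E'
from h import *
from plant import ctrl
o=ctrl.get_obs();p,d=vision.snapshot("wrist");cv2.imwrite("pics/w9full.png",p[:,:,::-1]);np.savez("pics/w9.npz",p=p,d=d,pos=o["tool_pos"],rpy=o["orientation"])
b=(100,260,200,360);cv2.imwrite("pics/w9.png",cv2.resize(p[b[0]:b[1],b[2]:b[3],::-1],None,fx=4,fy=3.7,interpolation=cv2.INTER_CUBIC))
E
```

```text
clock: 26.0
tool_pos: [0.5737, -0.2475, 0.0924]
orientation: [-180.0, -0.0, -49.6]
force: [0.5, 0.7, -0.6]
opening: 0.0877
F along 0.72 lat 0.44 z -0.62 | s 58.90 lat -1.04 z 92.43 mm [-0.06 -0.05 -0.04] [-180.     -0.    -49.59] 0.0877 26.0
```

View pics/w9.png

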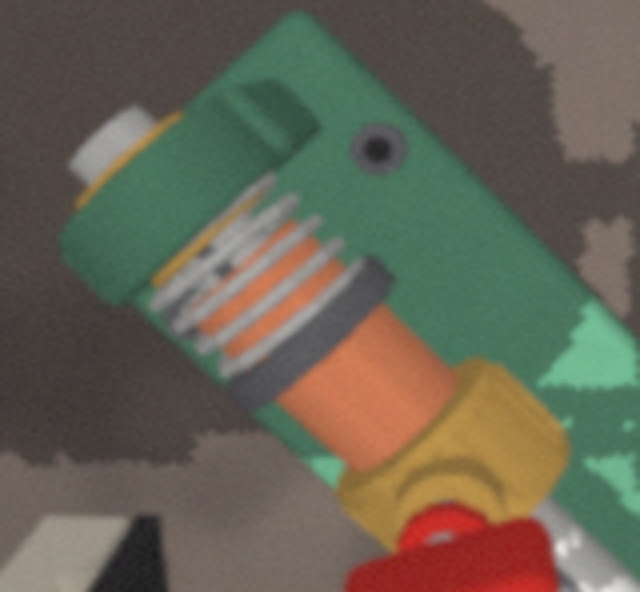

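```bash
cat >> h.py <<'E'
def wproj(X,pos,rpy):
    i=vision.camera_info("wrist");K=i["camera_matrix"];T=np.linalg.inv(i["tool_from_camera"])
    R=Ro.from_euler("xyz",rpy,degrees=True).as_matrix()
    q=(np.asarray(X)-pos)@R; q=q@T[:3,:3].T+T[:3,3]
    rr=np.hypot(q[:,0],q[:,1]);th=np.arctan2(rr,q[:,2])
    return np.stack([K[0,2]+K[0,0]*th*q[:,0]/rr,K[1,2]+K[1,1]*th*q[:,1]/rr],1).astype(np.float32)
E
cat > m.py <<'E'
from h import *
from scipy.ndimage import gaussian_filter1d as g1
def crop(f):
    c=cv2.imread(f);c=cv2.resize(c,(160,160),interpolation=cv2.INTER_AREA)
    im=np.zeros((400,640,3),np.uint8);im[100:260,200:360]=c;return im
u=np.array([.1195,.9928]);v=np.array([.9928,-.1195]);O=np.array([.5695,-.3065])
imgs={"w5":(cv2.imread("pics/wrist5.png"),[.5737,-.2565,.0942],[-179.99,0,-49.6]),
"w6":(crop("pics/w6.png"),[.5747,-.2477,.0942],[-179.99,0,-49.59]),
"w7":(crop("pics/w7.png"),[.57525,-.2440,.0942],[179.99,0,-49.59]),
"w9":(cv2.imread("pics/w9full.png"),np.load("pics/w9.npz")["pos"],np.load("pics/w9.npz")["rpy"])}
S=np.arange(.03,.15,.00025);L=np.arange(-.04,.04,.00025)
out={}
for k,(im,pos,rpy) in imgs.items():
    SS,LL=np.meshgrid(S,L)
    X=np.stack([O[0]+SS*u[0]+LL*v[0],O[1]+SS*u[1]+LL*v[1],np.full(SS.shape,.068)],-1).reshape(-1,3)
    q=wproj(X,np.array(pos),rpy).reshape(*SS.shape,2)
    out[k]=cv2.remap(im,q[...,0],q[...,1],cv2.INTER_CUBIC)
cv2.imwrite("pics/ortho.png",cv2.resize(np.vstack([out[k][60:260] for k in out]),None,fx=1,fy=.74))
np.savez("pics/ortho.npz",**out)
E
python3 m.py
```

```text
(no output)
```

View pics/ortho.png

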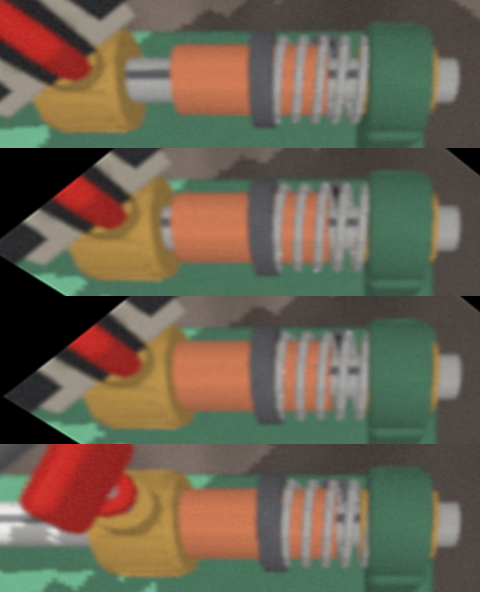

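```bash
python3 - <<'E'
import numpy as np,cv2
z=np.load("pics/ortho.npz")
def match(a,b,r,c,m=24):
    T=cv2.GaussianBlur(a[r[0]:r[1],c[0]:c[1]],(5,5),0)
    B=cv2.GaussianBlur(b[r[0]-8:r[1]+8,c[0]-m:c[1]+m],(5,5),0)
    R=cv2.matchTemplate(B,T,cv2.TM_CCOEFF_NORMED);_,s,_,(x,y)=cv2.minMaxLoc(R)
    f=lambda i:R[y,i]; d=(f(x-1)-f(x+1))/(2*(f(x-1)+f(x+1)-2*f(x))) if 0<x<R.shape[1]-1 else 0
    return (x+d-m)*.25,y-8,round(float(s),3)
for ref in("w5","w6","w7"):
  for k in z:
    if k!=ref: print(ref,k,"flange",match(z[ref],z[k],(120,215),(235,272)),"block",match(z[ref],z[k],(95,225),(372,462)),"boltless end",match(z[ref],z[k],(120,210),(425,468)))
E
```

```text
w5 w6 flange (np.float32(-0.11421871), 0, 0.994) block (np.float32(0.12247324), 0, 0.99) boltless end (np.float32(0.12627697), 0, 0.988)
w5 w7 flange (np.float32(0.38232088), 1, 0.993) block (np.float32(0.30873156), 0, 0.986) boltless end (np.float32(0.31167126), 0, 0.986)
w5 w9 flange (np.float32(1.9942489), 0, 0.995) block (np.float32(0.16860533), 0, 0.991) boltless end (np.float32(0.17728901), 0, 0.99)
w6 w5 flange (np.float32(0.026574135), 0, 0.994) block (np.float32(-0.13587666), 0, 0.989) boltless end (np.float32(-0.124296665), 0, 0.988)
w6 w7 flange (np.float32(0.4531598), 1, 0.997) block (np.float32(0.17066526), 0, 0.994) boltless end (np.float32(0.1792674), 0, 0.995)
w6 w9 flange (np.float32(2.0710497), 0, 0.995) block (np.float32(0.031663895), 0, 0.996) boltless end (np.float32(0.049305916), 0, 0.997)
w7 w5 flange (np.float32(-0.41262054), -1, 0.995) block (np.float32(-0.3091607), -1, 0.984) boltless end (np.float32(-0.29676342), -1, 0.985)
w7 w6 flange (np.float32(-0.50678205), -1, 0.998) block (np.float32(-0.19706297), 0, 0.994) boltless end (np.float32(-0.17752409), 0, 0.995)
w7 w9 flange (np.float32(1.6234851), -1, 0.995) block (np.float32(-0.15375662), 0, 0.993) boltless end (np.float32(-0.13027763), 0, 0.994)
```

```bash
python3 -m jog '0 0 0 0 0 -.7 1; 0 0 0 0 0 -.8 1; 0 0 0 0 0 -.8 1; 0 0 0 0 0 -.8 1; 0 0 0 0 0 0 1; 0 0 0 0 0 0 1;0 0 0 0 0 0 1; 0 0 0 0 0 0 1'; python3 - <<'E'
from plant import ctrl,nets
from h import *
o=ctrl.get_obs();p,d=vision.snapshot("wrist");cv2.imwrite("pics/w10.png",p[:,:,::-1])
analyse(p,wcloud(d,o["tool_pos"],o["orientation"]),d>0)
vision.snapshot("side")
for n in("masking_tape","bench_block","file_2"):print(n,nets.boxes_of(n,"side")[:1])
E
```

```text
clock: 27.05
tool_pos: [0.5733, -0.2474, 0.2155]
orientation: [179.9, 0.1, -49.6]
force: [0.1, -0.7, 0.9]
opening: 0.0874
plate ((571.4790649414062, -275.66363525390625), (224.94996643066406, 67.78897857666016), 83.17155456542969) 3902 0.010623836062230899
red 394 [ 0.5625 -0.251   0.0897] [ 0.5887 -0.2343  0.1162]
 top 238 [ 0.57547957 -0.24275259  0.11388677] ((575.4764404296875, -242.87921142578125), (7.352724075317383, 27.772127151489258), 62.28357696533203)
masking_tape [{'location': [0.6091, -0.5117, 0.0169], 'score': 0.62}]
bench_block [{'location': [0.4543, -0.4189, 0.0218], 'score': 0.87}]
file_2 [{'location': [0.5327, -0.5531, 0.007], 'score': 0.59}]
```

View pics/w10.png

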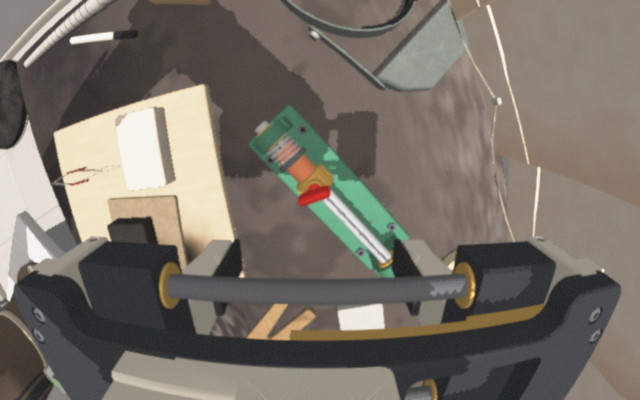

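```bash
python3 -c "
from plant import ctrl
print(ctrl.close_job(),ctrl.get_obs()['clock'])"
```

```text
the job is handed in; nothing more can be done
the job is handed in; nothing more can be done
```

I loosened the wing screw by about 1.2 rad and slid the collar about 64 mm until it pressed on the sprung sleeve. I then turned the screw back about 1.2 rad, slightly past its starting angle, released the wing and backed the gripper clear. The job went in at about 27 s of the 58 s allowed.

**What agreed in the last checks**
- **Spring load:** comparing straightened wrist pictures, the flange sits 1.8 to 2.0 mm further in than before contact. That is about 9 to 10 N at 5 N per mm. The wrist force just before tightening, less sliding friction, gave about 9.5 N.
- **Screw angle:** the gripper's final yaw was about 1.7° tighter than where it first gripped the wing. The wing's measured direction (60 to 62°) matches the start (58 to 63°).

**What failed or disagreed**
- **First grip:** it closed on the screw's hub (12.7 mm) instead of the wing plate. I noticed, raised the gripper 9 mm and gripped the plate (8 mm).
- **Collar position:** working from gripper and wing positions gave a rougher range of about 1.1 to 1.9 mm of compression, so 5 to 9 N. I trusted the direct flange measurement instead.
- **Extra force while tightening:** the wrist force rose to about 16 N during the last turns. The locking screw should have taken most of the extra, but I could not read the contact force directly.
- **Tape roll:** the network's position for the roll in the side camera differed by about 34 mm between the first and last pictures. The gripper never went near it. I put the difference down to the spindle partly hiding the roll at the start, but I did not confirm that with a second measurement. The block and file agreed to about 5 mm.

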